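Clamp a re-glued book in the book press

ROBOT

A 7-joint arm with a two-finger parallel gripper is mounted at the origin on a cart in front of the work surface, level with it; the furniture and walls round the work are solid. World frame = base frame: x ahead of the robot, y to its left, z up, the work surface at z = 0. Lengths are in m, angles in degrees, forces in N, time in s.
With the tool pointing down it reaches from about 0.425 to 0.875 m from the base axis. Payload 8.4 kg.
Tool frame: the origin (TCP) lies at the very end of the fingers, on their centre line; the grasp point (between the pads) lies robot.pinch_z behind it (robot.pinch_z is the distance from the TCP to the grasp point, in m); z points along the fingers, y is the direction in which the jaws open and shut (so a half turn about z gives the same grasp; the last joint's range is limited). The gripper opens to 87 mm and grips with 3 to 60 N. Pads are 19 mm wide; open, the fingers measure 117 mm over their backs; the gripper's body (75 mm by 190 mm) begins 51 mm behind the grasp point.
Start: joints at [-78.22, 19.091, 2.286, 83.961, -0.768, 76.965, -3.352], TCP at [0.195, 0.62, 0.201] pointing down, gripper open.
Joint ranges: [-147.57, 147.57], [-21.85, 119.76], [-74.77, 79.35], [14.55, 137.4], [-85.83, 265.84], [4.83, 119.75], [-152.11, 152.11]. Speed limits (degrees/s): [127.2, 127.2, 159.86, 159.86, 180, 180, 180].

INTERFACE

Orientations are given as [roll, pitch, yaw] about the fixed x, y, z axes, in that order (R = Rz(yaw) Ry(pitch) Rx(roll)).
In Python, from rig import robot gives the robot as it stands.
- The arm moves only by the tool servo_tool, never from a script. Its arguments are lists of equal length, an entry for each row: "rot": the turn, a rotation vector about the tool's x, y, z in units of 8 degrees (1.0 is 8 degrees), a list of three; "travel": the shift along the tool's x, y, z in units of 50 mm (1.0 is 50 mm), a list of three; "claw": the gripper command: -1 is shut, 1 is fully open, values between are in proportion. A call has 1 to 5 rows; each row shifts and turns the commanded pose from where the row before left it, along the tool's axes as they then stand; what a row does not reach is not made up. A row lasts 1/8 s, in which the tool goes at most 62.5 mm and 10.7 degrees, less where a joint would pass 70% of its speed; a pose out of reach is approached as far as the arm can. A call is refused whole if a number of a shift passes 1 or a number of a turn 1, either way. A call with a gripper value outside its range is refused whole. The fingers move at their own pace and stop on an object; the grip force is fixed at half the most. Time passes only in rows, so rows that do not move let the fingers close. It gives the time, the measured TCP pose, the force and the opening at its end, in the units of the state.
- robot.sense(): the state, without advancing time (a new reading comes with each control period).
- robot.camera(name): name is "scene" or "top"; returns a dict with "frame" (480x640x3 uint8, red, green, blue), "z_map" (480x640 float32, m along the optical axis (not along the pixel's ray), 0 where there is no reading), "fx", "fy", "cx", "cy" (pixels), "eye" and "orientation" of the camera in the world. Camera axes: x right, y down, z forward; pixel columns grow to the right and rows downward; lengths in m; the calibration is good to about 2 mm. A picture is of the moment at which its call begins.
- robot.sign_off(): hands the job in, once; it reports no verdict.
The state is a dict: "time_s": time; "joint_pos": joint angles; "dq": joint speeds; "effort": joint torques, N m; "eef_pos": TCP position; "ee_rot": TCP orientation; "force": force on the tool from outside, world axes, zero at the start; "moment": the same for the moment, N m; "opening": finger opening in m.
Only numpy, scipy, OpenCV 4.12 (cv2) and the standard library are available. Lean on these libraries where they do the work, as an engineer would, in place of code of your own. Each camera call takes 0.05 s, during which the arm holds its last target.

TASK

The spine of the small book has just been glued: push the book gently along the bed of the little press until it is fully home against the back stop. Then tighten the press by turning its knob clockwise until you feel the resistance rise sharply as the foot meets the book, add one further quarter turn (not more), and let go, leaving the things round about where they are.

Things in the scene. Friction and masses are not known exactly. Their poses are not given: they have to be found in the camera images.
- press: small wooden book press fixed to the table; origin on the table right below its upright screw axis, z up, x from the open front to the back stop. Base x -120 to +70 mm, y +-75 mm, 12 mm high. Side rails with inner faces at y +-54.5 mm, tops 28 mm high, x -82 to +42 mm. A disc foot 44 mm across hangs on the screw, at first 1 to 6 mm over the book's top; its exact height is not measured
- stop_top (a point): middle of the front face of the back stop, at its top edge, 34 mm above the table and 50 mm behind the screw axis; axes as the press
- bar_top (a point): middle of the press's cross bar, on its upper face, on the screw axis, 92 mm above the table; the bar is 26 mm in x and 164 mm in y; nuts and bush stand up to 6 mm higher on it; axes as the press
- bed: plywood bed board of the press, 143 x 108 mm, fixed; origin on its upper face right below the screw axis, 20 mm above the table, axes as the press; reaches from x -93 to +50 mm
- book: small dark grey hardback book, 150 x 105 x 16 mm (x, y, z), 0.14 kg, loose, flat on the bed between the side rails with about 2 mm play each side; origin at the centre of its underside. At first it sticks out 25 to 45 mm too far at the open front; fully home its far edge touches the back stop and its origin lies at x = -25 mm of the bed
- book_front (a point): middle of the near edge of the book (the face to push), half-way up, 28 mm above the table; axes as the book, x points into the press
- knob_grip (a point): centre of the knob's grip, on the screw axis, 130 mm above the table at knob angle 0: a black T-bar 84 mm long (42 mm to each side), 13 mm thick, 24 mm high, that can be pinched across its thickness or swung round by pushing one arm sideways (a 23 mm round swell in its middle is looks only); x along the bar, y across it, z up
- knob (a joint): turn of the knob in rad; grows clockwise seen from above (tightening); 1 rad lowers knob and foot by 2 mm. Turning freely takes about 0.05 N m; when the foot meets the book this jumps to some 0.2 to 0.3 N m within 10 degrees, then grows slowly. It is friction: a grip held still feels little of it, a one-sided push keeps it. It stays where it is left, under load too, and can be turned far too far
- glue: glue stick standing left of the press, 26 mm across, 88 mm high, origin at the middle of its underside; leave it
- mug: mug, 92 x 127 mm, 93 mm high, origin at the middle of its underside; leave it
Things that resemble listed ones, but are neither listed nor needed, are in the scene too. There is more than one size of the book; the job needs the smaller.

How it is judged (in metres and radians):
On the way, in this order (a step that is already met when the one before it is completed fails the run):
1. the book is fully home against the back stop (within 2.5 mm), before the foot presses on it (x of book in the frame of bed above -0.0275 m and contact force between bed and book below 5 N), for 0.2 s.
2. the foot has met the book and presses it on the bed (contact force between bed and book above 7 N), for 0.2 s.
At the end, for the whole second after the job is handed in: The book lies flat and at rest, within 3 mm of fully home, pressed on the bed with 19 to 28.6 N: the knob stands between about 40 and 130 degrees past the point where the foot met the book (a quarter turn gives about 24 N) (x of book in the frame of bed above -0.028 m and contact force between bed and book between 19 and 28.6 N and angle between book's own z axis and vertical below 0.05 rad and linear speed of book below 0.01 m/s); the robot touches nothing.
It fails at once if the press is over-tightened: more than 32 N on the bed (about 165 degrees past first contact) (contact force between bed and book above 32 N).
It fails at once if the book is pushed harder than 25 N by the fingers (contact force between the fingers and book above 25 N).
It fails at once if the glue stick or the mug is disturbed (moved more than 20 mm) (distance of any of glue, mug from where it was at the start of the episode above 0.02 m).
It also fails if it takes over 67 s, if anything falls off the work surface, if the arm or the gripper's body presses on something with over 40 N, if the wrist force passes 120 N, or if a joint passes its speed limit or range.

## Working session

There is one attempt and no reset: what is moved stays moved. The work goes in short steps, Python scripts to look and compute and a tool call to move; the robot and the scene stay as the last step left them, time stands still between calls to the robot, and variables do not carry over. Pictures are saved under pics/ and viewed, and the job is handed in when it is done.

Besides the shell and the picture viewer there is one more tool, called after "Call:" as a command line: name --argument value ..., lists and objects as JSON in quotes. servo_tool: Moves the arm, as the interface text tells. Its arguments: {"type":"object","properties":{"rot":{"type":"array"},"travel":{"type":"array"},"claw":{"type":"array"}},"required":["rot","travel","claw"]}

```bash
ls; mkdir -p pics
python3 - <<'E'
from rig import robot
import cv2,numpy as np
print(robot.sense(), robot.pinch_z)
for n in ("scene","top"):
    c=robot.camera(n)
    cv2.imwrite(f"pics/{n}0.png",c["frame"][:,:,::-1])
    np.savez(f"{n}0.npz",**c)
    print(n,c["fx"],c["fy"],c["cx"],c["cy"],c["eye"],c["orientation"])
E
```

```text
pics
{'time_s': 0.0, 'joint_pos': array([-78.22095896,  19.13008151,   2.28537646,  84.00996864,
        -0.76594793,  76.9647023 ,  -3.35458453]), 'dq': array([ 0.1114546 ,  0.03225373, -0.02253646, -0.04267779, -0.02995301,
        0.09643387, -0.02742525]), 'effort': array([-3.45705246e-05, -6.56352496e+01,  1.33510340e+00, -4.03803813e+01,
       -5.98317920e-02,  4.50196350e-02,  1.82705435e-04]), 'eef_pos': array([0.19495884, 0.61956221, 0.20018772]), 'ee_rot': array([-1.79910819e+02,  8.06627882e-03,  1.62533149e+02]), 'force': array([ 0.67182235, -0.6758714 , -1.05264942]), 'moment': array([ 0.04852587, -0.00029848,  0.02279969]), 'opening': 0.08713373783467665} 0.0187
scene 528.7124395355657 528.7124395355657 314.59560068994125 246.79373638739898 [ 0.03309863 -0.10826775  0.86659412] [-136.66120903    0.31384254  -64.36157709]
top 464.17029753841217 464.17029753841217 310.755168459634 235.8854130351054 [0.5858446  0.20262515 0.96416947] [-176.49062629    0.92225339  -91.10764447]
```

View pics/scene0.png

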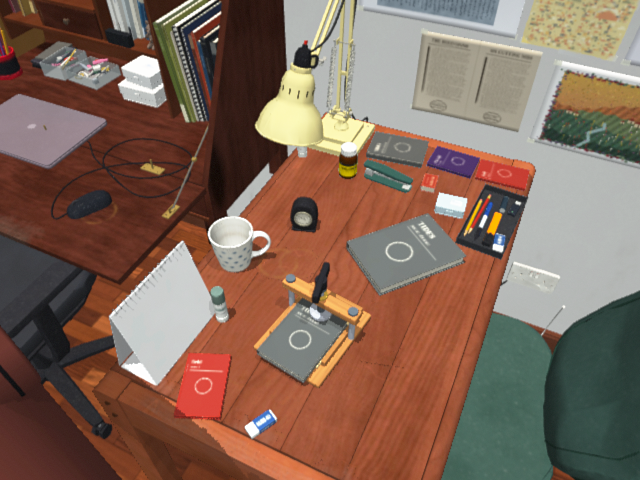

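View pics/top0.png

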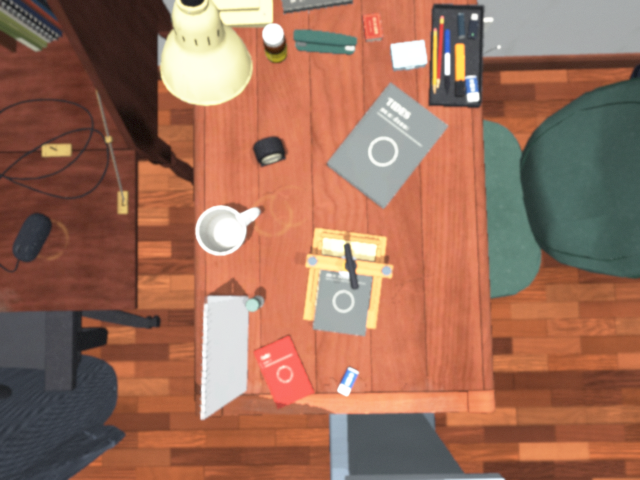

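The scene view shows the press at about (310,330) with the small grey book in it. In the top view the press is at about (347,280), the T-bar runs from (347,245) to (355,288), the glue stick is at (255,303) and the mug at (222,230). Next I'll enlarge these and measure.

```bash
cat > h.py <<'E'
import numpy as np,cv2
from scipy.spatial.transform import Rotation as R
def load(f): return dict(np.load(f))
def rot(c): return R.from_euler('xyz',c["orientation"],degrees=True).as_matrix()
def px(c,u,v,d=None):
    if d is None: d=float(c["z_map"][int(round(v)),int(round(u))])
    return c["eye"]+rot(c)@np.array([(u-c["cx"])/c["fx"]*d,(v-c["cy"])/c["fy"]*d,d])
def pz(c,u,v,z): # intersect with plane z
    r=rot(c)@np.array([(u-c["cx"])/c["fx"],(v-c["cy"])/c["fy"],1.]); return c["eye"]+r*(z-c["eye"][2])/r[2]
def proj(c,p):
    q=rot(c).T@(np.asarray(p)-c["eye"]); return np.array([c["fx"]*q[0]/q[2]+c["cx"],c["fy"]*q[1]/q[2]+c["cy"]])
def cloud(c):
    v,u=np.mgrid[0:480,0:640]; d=c["z_map"]
    P=np.stack([(u-c["cx"])/c["fx"]*d,(v-c["cy"])/c["fy"]*d,d],-1)@rot(c).T+c["eye"]
    P[d==0]=np.nan; return P
E
python3 - <<'E'
from h import *
t=load("top0.npz");s=load("scene0.npz")
for n,c,(x0,y0,x1,y1) in(("top",t,(290,220,410,340)),("scene",s,(240,250,390,390))):
    im=c["frame"][y0:y1,x0:x1,::-1]; f=5 if n=="top" else 4
    cv2.imwrite(f"pics/{n}0c.png",cv2.resize(im,None,fx=f,fy=f,interpolation=cv2.INTER_CUBIC))
print("mug",px(t,222,230),"glue",px(t,255,303),"book",px(t,345,315),"bar",px(t,380,270),px(s,320,300))
print("table",px(t,420,320))
P=cloud(t)
# highest points near press
sub=P[225:345,295:400].reshape(-1,3)
for lo,hi in((.125,.16),(.085,.1),(.03,.04),(.026,.031),(.008,.016)):
    m=(sub[:,2]>lo)&(sub[:,2]<hi); print(lo,hi,m.sum(),np.nanmedian(sub[m],0),sub[m].min(0),sub[m].max(0))
E
```

```text
mug [0.66080274 0.40073044 0.00707742] glue [0.51565784 0.32291493 0.08753299] book [0.48468723 0.15166422 0.03574374] bar [0.57309699 0.08761534 0.0936496 ] [0.57219821 0.14416024 0.09339457]
table [ 4.67934288e-01 -3.66416673e-03  7.27321450e-05]
0.125 0.16 398 [0.58342249 0.14650064 0.14174404] [0.54291921 0.13304678 0.12696356] [0.62448588 0.15806589 0.14623717]
0.085 0.1 1033 [0.58308889 0.15601536 0.09224525] [0.55963412 0.06435293 0.08614203] [0.60756683 0.22749626 0.09999189]
0.03 0.04 3402 [0.51467823 0.15787756 0.0360949 ] [0.44468659 0.07984397 0.03001326] [0.65066716 0.21854018 0.03999704]
0.026 0.031 391 [0.55449158 0.14558787 0.02822411] [0.45487925 0.07761379 0.02605913] [0.64852039 0.21860477 0.03098173]
0.008 0.016 1284 [0.5577397  0.15462767 0.01197031] [0.45455549 0.06247417 0.0080594 ] [0.66284189 0.23588115 0.01599383]
```

```bash
ls pics
```

```text
scene0.png
scene0c.png
top0.png
top0c.png
```

View pics/top0c.png

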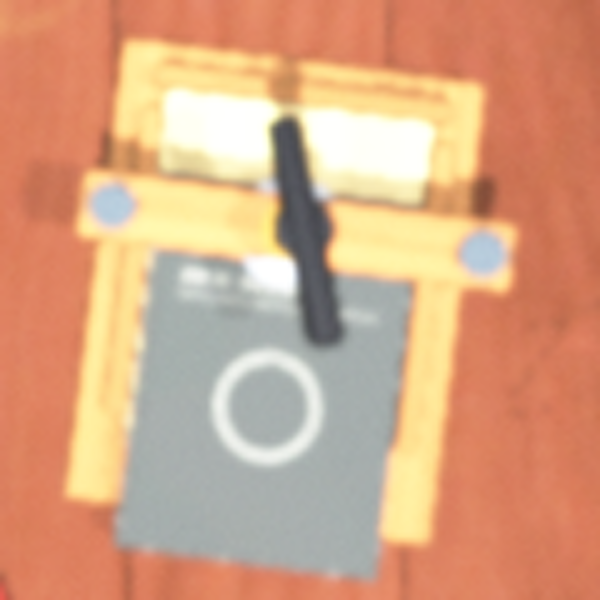

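View pics/scene0c.png

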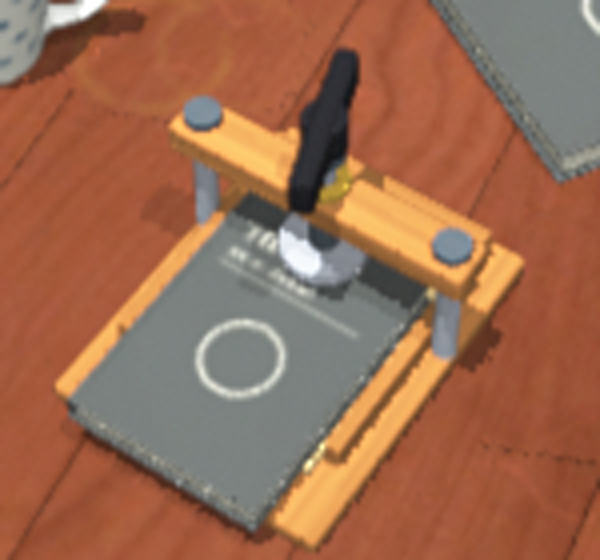

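Run:
```python
from h import *
t=load("top0.npz")
a=pz(t,290+112/5,220+203/5,.097);b=pz(t,290+483/5,220+251/5,.097)
print("nuts",a,b,(a+b)/2,np.linalg.norm(a-b)); d=(a-b)
print("press yaw from nuts",np.degrees(np.arctan2(-d[0],d[1])))
P=cloud(t); sub=P[225:345,290:410].reshape(-1,3)
def rect(lo,hi):
    m=(sub[:,2]>lo)&(sub[:,2]<hi); q=sub[m][:,:2]; return cv2.minAreaRect((q*1000).astype(np.float32)),m.sum()
print("bar",rect(.089,.095)); print("knob",rect(.135,.16)); 
m=(sub[:,2]>.138)&(sub[:,2]<.16); print("kz",np.percentile(sub[m][:,2],[5,50,95]))
q=sub[m][:,:2]; w=np.linalg.svd(q-q.mean(0))[2][0]; print("knob dir",np.degrees(np.arctan2(w[1],w[0])),q.mean(0))
bk=[pz(t,290+u/5,220+v/5,.036) for u,v in((117,545),(376,578),(150,255),(412,290))]
print("book corners",np.round(bk,4)); print("book top z",np.nanmedian(P[300:325,330:360,2]))
g=P[295:312,248:264].reshape(-1,3);g=g[g[:,2]>.03];print("glue",g.mean(0),g.max(0),g.min(0))
g=P[200:260,190:265].reshape(-1,3);g=g[g[:,2]>.03];print("mug",g.max(0),g.min(0))
g=P[285:420,195:250].reshape(-1,3);g=g[g[:,2]>.03];print("calendar",g.max(0),g.min(0))
# corrected: project check
```

```text
nuts [0.59304013 0.21337827 0.097     ] [0.57254122 0.07583146 0.097     ] [0.58279067 0.14460487 0.097     ] 0.13906592172416354
press yaw from nuts -8.476529665520612
bar (((583.3054809570312, 145.78585815429688), (163.3186798095703, 25.939453125), 81.43895721435547), np.int64(823))
knob (((583.5217895507812, 146.46343994140625), (82.42146301269531, 21.398962020874023), 4.328739643096924), np.int64(385))
kz [0.13910836 0.14185355 0.14458179]
knob dir -169.91157185172895 [0.58317184 0.14599885]
book corners [[0.4583 0.2148 0.036 ]
 [0.4437 0.1128 0.036 ]
 [0.5725 0.1994 0.036 ]
 [0.5567 0.0955 0.036 ]]
book top z 0.036379733660608427
glue [0.51465085 0.32613682 0.07903648] [0.52569445 0.33710181 0.09119213] [0.50026984 0.31734567 0.03258884]
mug [0.70037746 0.43315224 0.09700811] [0.6105086  0.31666219 0.03027339]
calendar [0.52635519 0.435437   0.1907087 ] [0.33390518 0.33404446 0.03006413]
```

```bash
cat >> h.py <<'E'
def go(target,yaw,s=None):
    from rig import robot
    s=s or robot.sense()
    M=R.from_euler('xyz',s["ee_rot"],degrees=True); T=R.from_euler('xyz',[180,0,yaw],degrees=True)
    dp=M.inv().apply(np.array(target)-s["eef_pos"])/0.05; rv=(M.inv()*T).as_rotvec(degrees=True)/8
    dpT=T.inv().apply(np.array(target)-s["eef_pos"])/0.05
    print("t",round(s["time_s"],2),"pos",np.round(s["eef_pos"],4),"rot",np.round(s["ee_rot"],1),"J",np.round(s["joint_pos"],1),"F",np.round(s["force"],1),"M",np.round(s["moment"],2),"open",round(s["opening"],4))
    print("travel units(tool)",np.round(dp,2),"rot units",np.round(rv,2),"travel in target axes",np.round(dpT,2))
O=np.array([.583,.1455,0]); PY=np.radians(-8.4)
def pr(x,y,z): return O+np.array([np.cos(PY)*x-np.sin(PY)*y,np.sin(PY)*x+np.cos(PY)*y,z])
E
python3 - <<'E'
from h import *
go([.2,.62,.3],171.6); print(pr(-.165,0,.3),pr(-.165,0,.03))
E
```

```text
t 0.1 pos [0.1949 0.6196 0.2002] rot [-179.9    0.   162.5] J [-78.2  19.1   2.3  84.   -0.8  77.   -3.4] F [-0.5  0.4 -0. ] M [-0.01 -0.01  0.04] open 0.0871
travel units(tool) [-0.09  0.04 -2.  ] rot units [-0.01 -0.   -1.13] travel in target axes [-0.1   0.02 -2.  ]
[0.41977007 0.1696037  0.3       ] [0.41977007 0.1696037  0.03      ]
```

Call:
servo_tool --rot '[[0,0,-1],[0,0,-0.14],[0,0,0]]' --travel '[[0,0,-1],[0,0,-1],[0,0,0]]' --claw '[-1,-1,-1]'

```text
time_s: 0.48
eef_pos: [0.1956, 0.6216, 0.3055]
ee_rot: [179.6, 0.0, 171.7]
force: [-0.7, -0.5, -0.4]
opening: 0.0648
```

Run:
```python
from h import *
go(pr(-.165,0,.30),171.6)
```

```text
t 0.47 pos [0.1956 0.6216 0.3055] rot [179.6   0.  171.7] J [-77.5  17.4   1.4  74.2  -0.4  88.1   5.5] F [-0.7 -0.5 -0.4] M [-0.07 -0.03  0.05] open 0.0648
travel units(tool) [-5.75 -8.29  0.06] rot units [0.05 0.   0.01] travel in target axes [-5.76 -8.29  0.11]
```

Call:
servo_tool --rot '[[0,0,0],[0,0,0],[0,0,0],[0,0,0],[0,0,0]]' --travel '[[-0.6,-0.85,0],[-0.6,-0.85,0],[-0.6,-0.85,0],[-0.6,-0.85,0],[-0.6,-0.85,0]]' --claw '[-1,-1,-1,-1,-1]'

```text
time_s: 1.1
eef_pos: [0.313, 0.386, 0.2999]
ee_rot: [-179.9, -0.0, 171.6]
force: [0.5, -0.4, 0.2]
opening: 0.0149
```

Call:
servo_tool --rot '[[0,0,0],[0,0,0],[0,0,0],[0,0,0],[0,0,0]]' --travel '[[-0.6,-0.85,0],[-0.6,-0.85,0],[-0.6,-0.85,0],[-0.6,-0.85,0],[-0.2,-0.3,0]]' --claw '[-1,-1,-1,-1,-1]'

```text
time_s: 1.72
eef_pos: [0.4153, 0.1829, 0.3004]
ee_rot: [-180.0, -0.0, 171.4]
force: [-0.4, 0.6, -0.0]
opening: 0.0008
```

Run:
```python
from h import *
go(pr(-.165,0,.026),171.6)
```

```text
t 1.73 pos [0.4153 0.1829 0.3004] rot [-180.    -0.   171.4] J [-53.7  -7.8  21.8 101.2   2.9  86.1  49.2] F [-0.4  0.6 -0. ] M [0.02 0.01 0.01] open 0.0008
travel units(tool) [-0.13 -0.25  5.49] rot units [-0.   -0.   -0.03] travel in target axes [-0.13 -0.25  5.49]
```

Call:
servo_tool --rot '[[0,0,0],[0,0,0],[0,0,0],[0,0,0],[0,0,0]]' --travel '[[-0.13,-0.25,1],[0,0,1],[0,0,1],[0,0,0.9],[0,0,0]]' --claw '[-1,-1,-1,-1,-1]'

```text
time_s: 2.35
eef_pos: [0.4162, 0.1717, 0.1031]
ee_rot: [-179.7, -0.3, 171.7]
force: [-0.4, -0.0, -0.4]
opening: 0.0005
```

Run:
```python
from h import *
go(pr(-.165,0,.025),171.6)
from rig import robot
c=robot.camera("top"); cv2.imwrite("pics/top1.png",c["frame"][:,:,::-1])
```

```text
t 2.35 pos [0.4162 0.1717 0.1031] rot [-179.7   -0.3  171.7] J [-52.4  -0.2  24.5 118.4   0.2  62.2  53.7] F [-0.4 -0.  -0.4] M [ 0.03  0.07 -0.02] open 0.0005
travel units(tool) [-0.08 -0.02  1.56] rot units [-0.04 -0.04  0.01] travel in target axes [-0.08 -0.03  1.56]
```

View pics/top1.png

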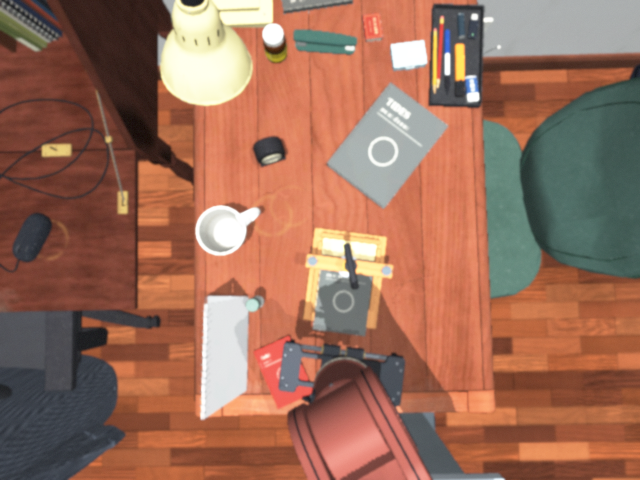

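The gripper is in front of the press at about (342,365), its front clear of the book's near edge (y≈332), and the calendar and glue stick are clear. Going down.

Call:
servo_tool --rot '[[0,0,0],[0,0,0],[0,0,0],[0,0,0]]' --travel '[[-0.1,0,0.6],[0,0,0.6],[0,0,0.36],[0,0,0]]' --claw '[-1,-1,-1,-1]'

```text
time_s: 2.9
eef_pos: [0.4243, 0.1726, 0.0289]
ee_rot: [180.0, 0.0, 171.7]
force: [0.3, -1.3, 0.2]
opening: 0.0006
```

Run:
```python
from h import *
go(pr(-.133-.0095,0,.025),171.6)
go(pr(-.100-.0095,0,.025),171.6)
```

```text
t 2.9 pos [0.4243 0.1726 0.0289] rot [180.    0.  171.7] J [-51.4   6.7  25.1 121.9  -3.6  52.   57.5] F [ 0.3 -1.3  0.2] M [ 0.03 -0.05  0.04] open 0.0006
travel units(tool) [-0.37 -0.07  0.08] rot units [0.   0.   0.01] travel in target axes [-0.37 -0.07  0.08]
t 2.9 pos [0.4243 0.1726 0.0289] rot [180.    0.  171.7] J [-51.4   6.7  25.1 121.9  -3.6  52.   57.5] F [ 0.3 -1.3  0.2] M [ 0.03 -0.05  0.04] open 0.0006
travel units(tool) [-1.03 -0.07  0.08] rot units [0.   0.   0.01] travel in target axes [-1.03 -0.07  0.08]
```

Call:
servo_tool --rot '[[0,0,0],[0,0,0],[0,0,0],[0,0,0],[0,0,0]]' --travel '[[-0.08,-0.05,0.04],[-0.08,0,0],[-0.06,0,0],[-0.05,0,0],[-0.04,0,0]]' --claw '[-1,-1,-1,-1,-1]'

```text
time_s: 3.52
eef_pos: [0.4391, 0.1673, 0.0261]
ee_rot: [-180.0, 0.0, 171.7]
force: [-0.4, -1.8, 0.5]
opening: 0.0003
```

Call:
servo_tool --rot '[[0,0,0],[0,0,0],[0,0,0],[0,0,0],[0,0,0]]' --travel '[[-0.04,0,0],[-0.04,0,0],[-0.04,0,0],[-0.04,0,0],[-0.04,0,0]]' --claw '[-1,-1,-1,-1,-1]'

```text
time_s: 4.15
eef_pos: [0.449, 0.1658, 0.0261]
ee_rot: [-180.0, -0.0, 171.7]
force: [0.2, 0.3, -0.2]
opening: 0.0006
```

Call:
servo_tool --rot '[[0,0,0],[0,0,0],[0,0,0],[0,0,0],[0,0,0]]' --travel '[[-0.04,0,0],[-0.04,0,0],[-0.04,0,0],[-0.04,0,0],[-0.04,0,0]]' --claw '[-1,-1,-1,-1,-1]'

```text
time_s: 4.78
eef_pos: [0.4589, 0.1644, 0.0261]
ee_rot: [-180.0, 0.0, 171.7]
force: [-0.5, -0.0, 0.4]
opening: 0.0004
```

Run:
```python
from h import *
go(pr(-.100-.0095,0,.027),171.6)
from rig import robot
c=robot.camera("scene"); cv2.imwrite("pics/s2.png",cv2.resize(c["frame"][240:400,230:390,::-1],None,fx=3.7,fy=3.7,interpolation=cv2.INTER_CUBIC)); np.savez("s2.npz",**c)
```

```text
t 4.78 pos [0.4589 0.1644 0.0261] rot [-180.     0.   171.7] J [-48.8  10.6  26.2 118.4  -5.9  52.2  62.2] F [-0.5 -0.   0.4] M [-0.01 -0.   -0.04] open 0.0004
travel units(tool) [-0.32 -0.01 -0.02] rot units [-0.    0.    0.01] travel in target axes [-0.32 -0.01 -0.02]
```

View pics/s2.png

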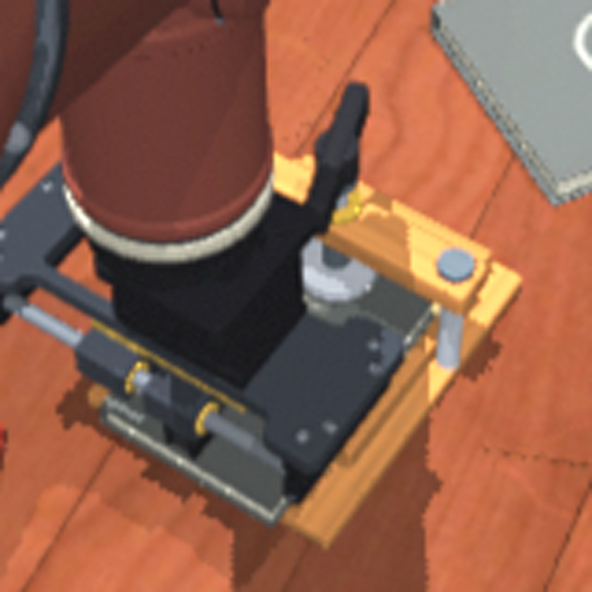

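Run:
```python
from h import *
a=load("scene0.npz");c=load("s2.npz")
x0,y0,x1,y1=235,325,335,395
im=np.vstack([cv2.resize(k["frame"][y0:y1,x0:x1,::-1],None,fx=8,fy=8)[:,:] for k in(a,c)])
im=cv2.resize(im,None,fx=.53,fy=.53); cv2.imwrite("pics/cmp.png",im)
print(proj(c,[.4589,.1644,.0261]), "finger in crop", (proj(c,[.4589,.1644,.0261])-[x0,y0])*8*.53)
for p in((258.4,349.5),(305.7,380.5),(275,367)): print(px(c,*p),px(a,*p))
```

```text
[283.08374257 364.07538455] finger in crop [203.87506849 165.67963049]
[0.46041683 0.21549553 0.03763205] [0.460004   0.21518274 0.03843292]
[0.45793555 0.11875024 0.00374216] [0.45855711 0.11908238 0.00247975]
[ 4.60340287e-01  1.83609841e-01 -2.55307575e-04] [ 0.46155008  0.18443633 -0.0027099 ]
```

View pics/cmp.png

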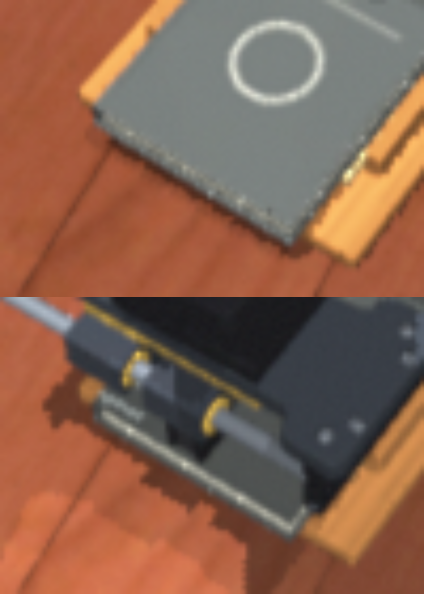

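Run:
```python
from h import *
a=load("scene0.npz");c=load("s2.npz");t=load("top0.npz")
for x in(-.133,-.116): print(x,[np.round(proj(c,pr(x,y,z)),1) for y in(.0525,-.0525) for z in(.036,.02)],[np.round(proj(t,pr(x,y,.036)),1) for y in(.0525,-.0525)])
from rig import robot
T=robot.camera("top"); np.savez("t2.npz",**T)
im=T["frame"][240:360,280:400,::-1]; cv2.imwrite("pics/t2.png",cv2.resize(im,None,fx=5,fy=5,interpolation=cv2.INTER_CUBIC))
P=cloud(c); 
for v in range(345,392,3): print(v,[tuple(np.round(P[v,u]*1000).astype(int)) for u in(270,280,290,300)])
```

```text
-0.133 [array([257.5, 350.3]), array([258.2, 355. ]), array([304.7, 379.1]), array([304.9, 383.7])] [array([312.3, 328.6]), array([365.1, 335.6])]
-0.116 [array([263.2, 343.7]), array([263.8, 348.4]), array([310.2, 371.9]), array([310.3, 376.5])] [array([313.4, 320. ]), array([366.1, 326.9])]
345 [(np.int64(423), np.int64(163), np.int64(141)), (np.int64(429), np.int64(147), np.int64(143)), (np.int64(431), np.int64(130), np.int64(150)), (np.int64(433), np.int64(113), np.int64(159))]
348 [(np.int64(421), np.int64(162), np.int64(134)), (np.int64(425), np.int64(146), np.int64(140)), (np.int64(440), np.int64(136), np.int64(125)), (np.int64(428), np.int64(111), np.int64(159))]
351 [(np.int64(421), np.int64(163), np.int64(125)), (np.int64(421), np.int64(144), np.int64(138)), (np.int64(484), np.int64(163), np.int64(34)), (np.int64(426), np.int64(110), np.int64(154))]
354 [(np.int64(462), np.int64(192), np.int64(36)), (np.int64(417), np.int64(142), np.int64(136)), (np.int64(425), np.int64(128), np.int64(135)), (np.int64(486), np.int64(144), np.int64(35))]
357 [(np.int64(456), np.int64(189), n
[... 1522 characters left out ...]
), (np.int64(440), np.int64(162), np.int64(-2)), (np.int64(447), np.int64(145), np.int64(0)), (np.int64(455), np.int64(129), np.int64(-1))]
384 [(np.int64(426), np.int64(175), np.int64(-1)), (np.int64(433), np.int64(159), np.int64(0)), (np.int64(442), np.int64(143), np.int64(-1)), (np.int64(449), np.int64(126), np.int64(0))]
387 [(np.int64(422), np.int64(173), np.int64(-3)), (np.int64(429), np.int64(157), np.int64(-3)), (np.int64(436), np.int64(140), np.int64(0)), (np.int64(444), np.int64(123), np.int64(0))]
390 [(np.int64(416), np.int64(170), np.int64(-2)), (np.int64(423), np.int64(153), np.int64(0)), (np.int64(430), np.int64(137), np.int64(1)), (np.int64(439), np.int64(121), np.int64(-1))]
```

View pics/t2.png

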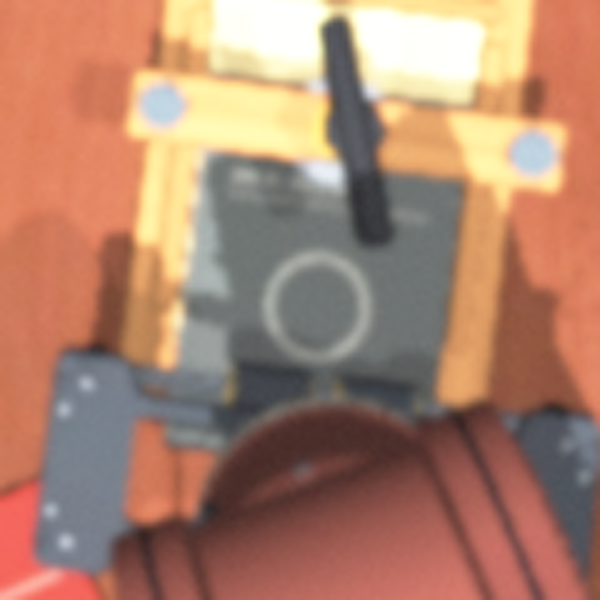

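Run:
```python
from h import *
a=load("scene0.npz");c=load("s2.npz"); P=cloud(c);A=cloud(a)
cv2.imwrite("pics/z.png",cv2.resize(c["frame"][335:385,255:315,::-1],None,fx=12,fy=12,interpolation=cv2.INTER_NEAREST))
for v in range(355,370): print(v,[tuple(int(k) for k in np.round(P[v,u]*1000)) for u in range(274,288,2)])
# book front original via z .02-.034 points
for nm,Q in(("a",A),("c",P)):
    q=Q[340:395,250:320].reshape(-1,3); m=(q[:,2]>.022)&(q[:,2]<.032); q=q[m]-O
    X=q[:,0]*np.cos(PY)+q[:,1]*np.sin(PY);Y=-q[:,0]*np.sin(PY)+q[:,1]*np.cos(PY)
    k=(abs(Y)<.05)&(X<-.09); print(nm,k.sum(),np.percentile(X[k],[5,25,50,75,95]))
```

```text
355 [(452, 177, 58), (420, 152, 122), (420, 147, 126), (420, 144, 128), (418, 139, 133), (421, 137, 130), (422, 134, 131)]
356 [(450, 176, 58), (451, 173, 58), (420, 148, 123), (419, 143, 127), (418, 139, 130), (422, 138, 125), (460, 157, 57)]
357 [(450, 176, 54), (451, 172, 56), (450, 168, 60), (420, 144, 121), (420, 140, 124), (424, 139, 119), (459, 157, 55)]
358 [(450, 177, 51), (450, 172, 54), (451, 169, 56), (448, 162, 64), (418, 139, 125), (452, 157, 62), (458, 157, 53)]
359 [(456, 181, 36), (451, 173, 49), (450, 168, 54), (450, 164, 57), (449, 159, 62), (454, 158, 55), (464, 161, 38)]
360 [(454, 180, 37), (456, 177, 35), (451, 169, 48), (449, 164, 55), (448, 159, 61), (455, 159, 50), (463, 160, 37)]
361 [(458, 183, 24), (455, 176, 35), (456, 173, 34), (452, 166, 46), (448, 159, 57), (453, 158, 49), (461, 159, 38)]
362 [(458, 183, 21), (458, 178, 25), (454, 171, 36), (454, 167, 38), (449, 160, 52), (457, 161, 38), (460, 158, 36)]
363 [(456, 182, 22), (457, 178, 24), (457, 174, 25), (454, 168, 34), (448, 159, 50), (457, 161, 36), (457, 157, 39)]
364 [(455, 181, 20), (455, 177, 23), (455, 173, 27), (453, 167, 34), (453, 163, 37), (455, 160, 35), (456, 156, 37)]
365 [(463, 187, 0), (455, 178, 19), (456, 174, 20), (454, 168, 27), (451, 162, 36), (454, 160, 33), (456, 156, 34)]
366 [(463, 187, -3), (465, 184, -3), (453, 172, 23), (455, 169, 21), (454, 164, 28), (451, 158, 37), (454, 155, 34)]
367 [(459, 185, 0), (460, 181, 1), (463, 179, -1), (453, 168, 22), (457, 166, 18), (455, 161, 25), (450, 153, 38)]
368 [(457, 184, 0), (459, 181, 1), (461, 178, 0), (453, 168, 18), (453, 164, 21), (455, 160, 22), (455, 156, 25)]
369 [(455, 183, 1), (457, 180, 0), (460, 177, -2), (462, 174, -3), (452, 163, 21), (453, 160, 21), (453, 155, 24)]
a 121 [-0.13295933 -0.13045842 -0.12966015 -0.12708827 -0.10063814]
c 104 [-0.13275059 -0.13075926 -0.12982224 -0.1289159  -0.12407324]
```

View pics/z.png

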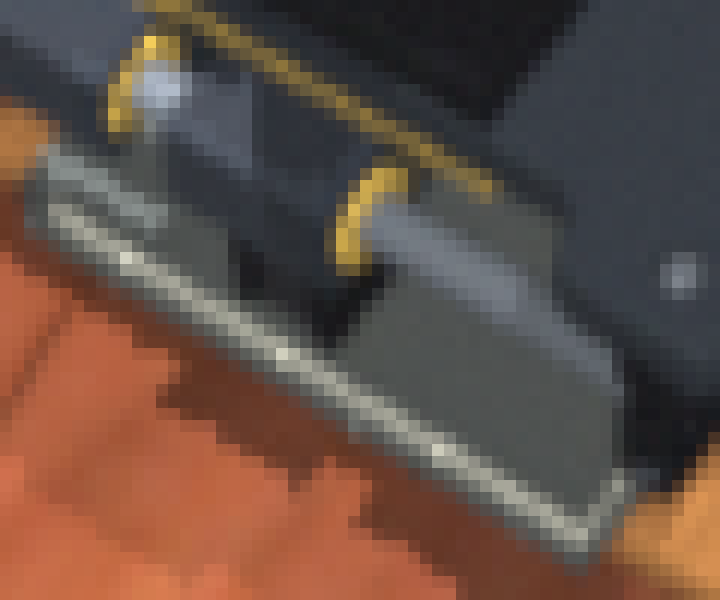

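The fingers seem to be above the book rather than in front of it. By depth their visible end is at z≈0.047, although the TCP reads 0.026, and the book's front face has not moved (-0.130 both times). I'll back off and check the real fingertip height against the bare table.

Call:
servo_tool --rot '[[0,0,0],[0,0,0],[0,0,0]]' --travel '[[0.4,0,0],[0.45,0,0],[0,0,0]]' --claw '[-1,-1,-1]'

```text
time_s: 5.25
eef_pos: [0.4155, 0.1709, 0.026]
ee_rot: [180.0, -0.1, 171.7]
force: [-0.4, 0.3, -1.0]
opening: 0.0006
```

Run:
```python
from h import *
from rig import robot
go(pr(-.165,0,.027),171.6)
c=robot.camera("scene");np.savez("s3.npz",**c);P=cloud(c);s=robot.sense()
cv2.imwrite("pics/s3.png",cv2.resize(c["frame"][330:410,240:340,::-1],None,fx=8,fy=7.5,interpolation=cv2.INTER_NEAREST))
print(proj(c,s["eef_pos"]))
u0,v0=proj(c,s["eef_pos"]).round().astype(int)
for v in range(v0-8,v0+10): print(v,[tuple(int(k) for k in np.round(P[v,u]*1000)) for u in range(u0-8,u0+8,2)])
```

```text
t 5.25 pos [0.4155 0.1709 0.026 ] rot [ 1.800e+02 -1.000e-01  1.717e+02] J [-51.8   6.   25.2 123.2  -3.3  51.5  57. ] F [-0.4  0.3 -1. ] M [ 0.   -0.06  0.01] open 0.0006
travel units(tool) [-0.09 -0.01 -0.02] rot units [ 0.   -0.01  0.02] travel in target axes [-0.09 -0.01 -0.02]
[268.60234501 381.69805374]
374 [(376, 154, 130), (376, 150, 134), (376, 146, 136), (379, 145, 131), (380, 142, 132), (381, 138, 134), (381, 135, 136), (384, 133, 133)]
375 [(375, 153, 129), (375, 150, 131), (376, 146, 132), (378, 144, 132), (379, 141, 131), (379, 137, 134), (381, 135, 133), (382, 132, 134)]
376 [(377, 155, 121), (376, 150, 127), (374, 145, 132), (377, 143, 130), (412, 165, 58), (379, 137, 131), (379, 134, 133), (380, 131, 134)]
377 [(408, 179, 50), (375, 150, 124), (375, 146, 127), (378, 145, 124), (411, 164, 57), (417, 164, 48), (379, 134, 131), (379, 130, 134)]
378 [(429, 195, 1), (407, 174, 53), (375, 147, 123), (407, 166, 59), (410, 164, 55), (438, 180, -1), (438, 176, 1), (378, 130, 132)]
379 [(427, 194, 1), (408, 175, 47), (404, 168, 59), (405, 165, 58), (411, 165, 50), (437, 180, -
[... 893 characters left out ...]
), (423, 171, 1), (423, 167, 3), (427, 165, -1)]
387 [(415, 188, -2), (414, 182, 3), (419, 182, -5), (420, 178, -4), (419, 174, 0), (423, 172, -4), (423, 168, -1), (425, 165, -2)]
388 [(412, 186, 0), (415, 183, -3), (415, 180, -1), (417, 176, -1), (418, 173, 0), (420, 170, -1), (422, 167, -2), (424, 164, -3)]
389 [(411, 186, -2), (412, 182, 0), (413, 178, 0), (415, 175, -1), (416, 172, -1), (418, 169, 0), (419, 165, 0), (423, 164, -5)]
390 [(410, 185, -3), (410, 180, 1), (412, 178, -2), (414, 175, -3), (415, 171, -1), (416, 167, 0), (419, 165, -3), (420, 162, -1)]
391 [(407, 183, -2), (409, 180, -1), (409, 176, 1), (411, 173, 0), (413, 170, 1), (416, 168, -4), (417, 164, -2), (418, 160, -1)]
```

View pics/s3.png

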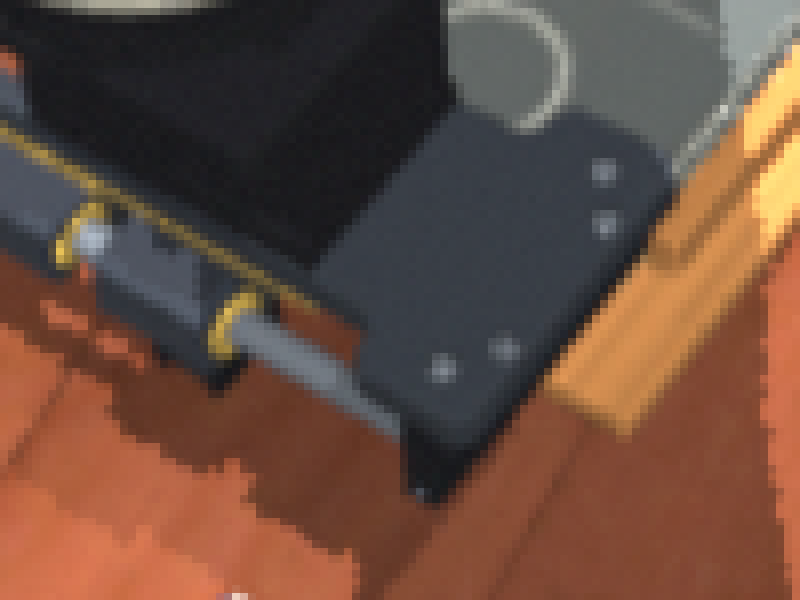

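Run:
```python
from h import *
c=load("s3.npz");P=cloud(c)
for v in range(384,398): print(v,[tuple(int(k) for k in np.round(P[v,u]*1000)) for u in range(290,300,2)])
q=P[330:410,240:340].reshape(-1,3); 
q=P[330:400,230:320].reshape(-1,3)
h=np.histogram(q[:,2],bins=np.arange(.03,.2,.005)); print([(round(b,3),int(n)) for b,n in zip(h[1],h[0])])
```

```text
384 [(369, 98, 154), (367, 94, 159), (369, 91, 159), (371, 89, 158), (371, 85, 161)]
385 [(369, 98, 150), (368, 94, 155), (367, 90, 161), (369, 88, 159), (370, 85, 159)]
386 [(369, 98, 148), (369, 94, 151), (368, 91, 155), (367, 87, 159), (370, 85, 156)]
387 [(370, 99, 143), (367, 94, 150), (369, 91, 150), (368, 87, 154), (370, 85, 153)]
388 [(368, 98, 143), (368, 95, 145), (367, 91, 150), (368, 88, 151), (370, 85, 151)]
389 [(369, 99, 138), (368, 94, 143), (368, 91, 145), (368, 87, 149), (371, 86, 145)]
390 [(369, 99, 135), (369, 95, 138), (368, 91, 142), (367, 87, 148), (370, 85, 143)]
391 [(369, 99, 131), (367, 94, 137), (369, 92, 137), (367, 87, 143), (379, 91, 121)]
392 [(369, 99, 128), (369, 95, 131), (368, 92, 135), (368, 88, 140), (379, 91, 119)]
393 [(368, 99, 126), (368, 95, 130), (369, 92, 130), (374, 91, 123), (431, 121, 1)]
394 [(369, 100, 120), (370, 96, 123), (369, 92, 128), (374, 92, 120), (430, 120, 0)]
395 [(422, 132, 1), (369, 96, 120), (368, 92, 126), (373, 91, 118), (429, 120, -1)]
396 [(420, 131, 0), (369, 96, 118), (369, 92, 121), (425, 122, -1), (426, 118, 1)]
[... 188 characters left out ...]
float64(0.05), 10), (np.float64(0.055), 14), (np.float64(0.06), 1), (np.float64(0.065), 0), (np.float64(0.07), 0), (np.float64(0.075), 0), (np.float64(0.08), 0), (np.float64(0.085), 0), (np.float64(0.09), 0), (np.float64(0.095), 1), (np.float64(0.1), 0), (np.float64(0.105), 0), (np.float64(0.11), 1), (np.float64(0.115), 23), (np.float64(0.12), 69), (np.float64(0.125), 72), (np.float64(0.13), 185), (np.float64(0.135), 210), (np.float64(0.14), 263), (np.float64(0.145), 48), (np.float64(0.15), 135), (np.float64(0.155), 930), (np.float64(0.16), 433), (np.float64(0.165), 131), (np.float64(0.17), 92), (np.float64(0.175), 76), (np.float64(0.18), 56), (np.float64(0.185), 44), (np.float64(0.19), 41)]
```

Both the fingertip (z≈0.048) and the body's lower edge (z≈0.118 instead of 0.096) sit about 22 mm higher than the reported pose implies. So the reported TCP z reads about 22 mm low, and I'll correct for that. For a real tip height of 0.026, I'll command about 0.004.

Call:
servo_tool --rot '[[0,0,0],[0,0,0],[0,0,0],[0,0,0]]' --travel '[[0,0,0.15],[0,0,0.15],[0,0,0.14],[0,0,0]]' --claw '[-1,-1,-1,-1]'

```text
time_s: 5.8
eef_pos: [0.4163, 0.1701, 0.0032]
ee_rot: [-179.9, -0.1, 171.6]
force: [0.6, -0.0, 0.6]
opening: 0.0002
```

Run:
```python
from h import *
from rig import robot
go(pr(-.165,0,.004),171.6)
c=robot.camera("scene");np.savez("s4.npz",**c);P=cloud(c);s=robot.sense()
q=P[340:410,240:300].reshape(-1,3); m=(q[:,2]>.01)&(q[:,2]<.08)&(q[:,0]<.43); print(m.sum(),q[m].min(0),np.percentile(q[m],[5,50,95],axis=0))
cv2.imwrite("pics/s4.png",cv2.resize(c["frame"][330:410,240:340,::-1],None,fx=8,fy=7.5,interpolation=cv2.INTER_NEAREST))
```

```text
t 5.8 pos [0.4163 0.1701 0.0032] rot [-1.799e+02 -1.000e-01  1.716e+02] J [-51.3   8.4  25.1 124.   -4.7  48.5  58.2] F [ 0.6 -0.   0.6] M [ 0.03  0.07 -0.01] open 0.0002
travel units(tool) [-0.07  0.   -0.02] rot units [-0.01 -0.01  0.  ] travel in target axes [-0.07  0.   -0.02]
32 [0.37714106 0.14909347 0.01350676] [[0.40593369 0.1614482  0.02453813]
 [0.40936478 0.16457916 0.02926057]
 [0.42717305 0.18006819 0.03633756]]
```

View pics/s4.png

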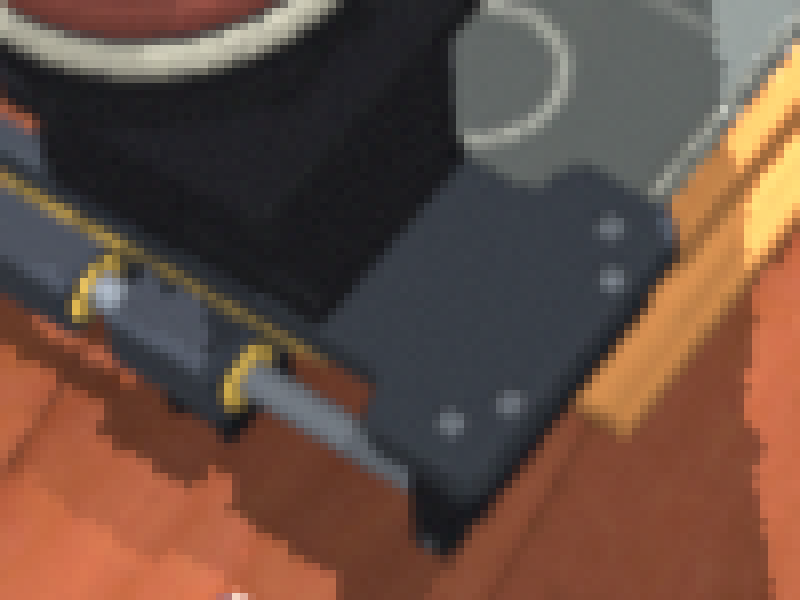

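Call:
servo_tool --rot '[[0,0,0],[0,0,0],[0,0,0],[0,0,0],[0,0,0]]' --travel '[[-0.15,0,0],[-0.15,0,0],[-0.12,0,0],[-0.06,0,0],[-0.05,0,0]]' --claw '[-1,-1,-1,-1,-1]'

```text
time_s: 6.48
eef_pos: [0.4427, 0.1667, 0.004]
ee_rot: [-180.0, -0.0, 171.6]
force: [-2.1, 0.4, 1.1]
opening: 0.0005
```

Call:
servo_tool --rot '[[0,0,0],[0,0,0],[0,0,0],[0,0,0],[0,0,0]]' --travel '[[-0.05,0,0],[-0.05,0,0],[-0.05,0,0],[-0.05,0,0],[-0.05,0,0]]' --claw '[-1,-1,-1,-1,-1]'

```text
time_s: 7.1
eef_pos: [0.4555, 0.1649, 0.0041]
ee_rot: [-180.0, 0.0, 171.7]
force: [-2.5, 0.0, -0.1]
opening: 0.0004
```

Run:
```python
from h import *
from rig import robot
go(pr(-.1095,0,.004),171.6)
c=robot.camera("scene")
cv2.imwrite("pics/s5.png",cv2.resize(c["frame"][300:400,240:350,::-1],None,fx=6,fy=6,interpolation=cv2.INTER_NEAREST))
P=cloud(c)
q=P[320:395,250:320].reshape(-1,3); m=(q[:,2]>.022)&(q[:,2]<.032); q=q[m]-O
X=q[:,0]*np.cos(PY)+q[:,1]*np.sin(PY);Y=-q[:,0]*np.sin(PY)+q[:,1]*np.cos(PY)
k=(abs(Y)<.05)&(X<-.09)&(abs(Y)>.02); print(k.sum(),np.percentile(X[k],[5,25,50,75,95]))
```

```text
t 7.1 pos [0.4555 0.1649 0.0041] rot [-180.     0.   171.7] J [-48.6  12.4  25.8 119.7  -7.1  49.4  63. ] F [-2.5  0.  -0.1] M [-0.01  0.18  0.05] open 0.0004
travel units(tool) [-0.39 -0.01  0.  ] rot units [-0.    0.    0.01] travel in target axes [-0.39 -0.01  0.  ]
3 [-0.11480216 -0.11438747 -0.11386911 -0.11317221 -0.11261468]
```

View pics/s5.png

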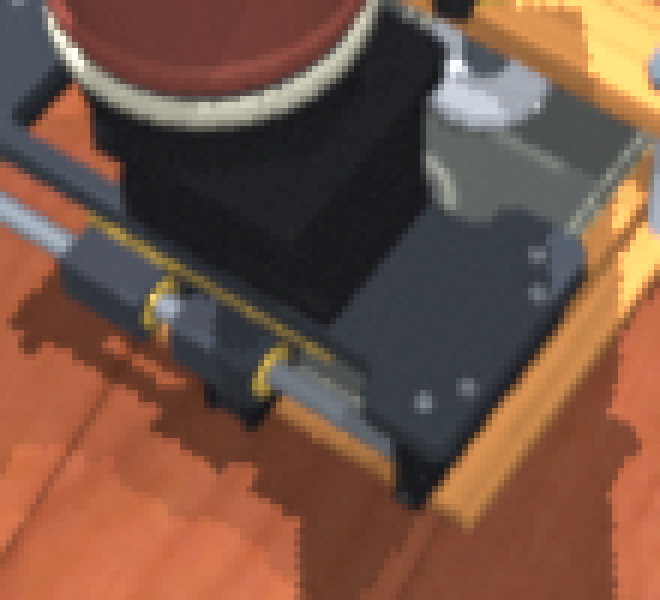

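The fingers are now in front of the book, which has moved in with about 2 N. Continuing.

Call:
servo_tool --rot '[[0,0,0],[0,0,0],[0,0,0],[0,0,0],[0,0,0]]' --travel '[[-0.05,0,0],[-0.05,0,0],[-0.04,0,0],[-0.03,0,0],[-0.02,0,0]]' --claw '[-1,-1,-1,-1,-1]'

```text
time_s: 7.78
eef_pos: [0.4647, 0.1635, 0.004]
ee_rot: [-180.0, -0.0, 171.7]
force: [-1.5, 0.8, 1.1]
opening: 0.0004
```

Call:
servo_tool --rot '[[0,0,0],[0,0,0],[0,0,0],[0,0,0]]' --travel '[[-0.02,0,0],[-0.02,0,0],[-0.02,0,0],[-0.02,0,0]]' --claw '[-1,-1,-1,-1]'

```text
time_s: 8.28
eef_pos: [0.4687, 0.163, 0.0041]
ee_rot: [-180.0, -0.0, 171.7]
force: [-2.3, 0.8, 0.7]
opening: 0.0005
```

Call:
servo_tool --rot '[[0,0,0],[0,0,0],[0,0,0]]' --travel '[[-0.02,0,0],[-0.02,0,0],[0,0,0]]' --claw '[-1,-1,-1]'

```text
time_s: 8.65
eef_pos: [0.4708, 0.1626, 0.0041]
ee_rot: [-180.0, 0.0, 171.7]
force: [-0.5, 0.1, 0.4]
opening: 0.0005
```

Call:
servo_tool --rot '[[0,0,0],[0,0,0],[0,0,0]]' --travel '[[-0.02,0,0],[-0.02,0,0],[0,0,0]]' --claw '[-1,-1,-1]'

```text
time_s: 9.02
eef_pos: [0.4727, 0.1624, 0.0041]
ee_rot: [-180.0, 0.0, 171.7]
force: [-0.1, 0.1, 0.3]
opening: 0.0006
```

Call:
servo_tool --rot '[[0,0,0],[0,0,0]]' --travel '[[-0.02,0,0],[0,0,0]]' --claw '[-1,-1]'

```text
time_s: 9.28
eef_pos: [0.473, 0.1623, 0.0039]
ee_rot: [-180.0, -0.1, 171.7]
force: [-5.0, 0.9, 2.1]
opening: 0.0004
```

Call:
servo_tool --rot '[[0,0,0],[0,0,0]]' --travel '[[-0.01,0,0],[0,0,0]]' --claw '[-1,-1]'

```text
time_s: 9.52
eef_pos: [0.4731, 0.1623, 0.0038]
ee_rot: [-180.0, -0.1, 171.7]
force: [-6.1, 1.2, 3.2]
opening: 0.0004
```

The force rises to 6 N with no further motion, so the book is against the stop. Backing off, lifting and checking.

Call:
servo_tool --rot '[[0,0,0],[0,0,0],[0,0,0],[0,0,0],[0,0,0]]' --travel '[[0.3,0,0],[0.4,0,0],[0.1,0,-0.9],[0,0,-1],[0,0,-1]]' --claw '[-1,-1,-1,-1,-1]'

```text
time_s: 10.15
eef_pos: [0.4341, 0.1678, 0.1507]
ee_rot: [180.0, 0.1, 171.6]
force: [0.6, 0.9, -0.8]
opening: 0.0004
```

Call:
servo_tool --rot '[[0,0,0],[0,0,-1],[0,0,-1],[0,0,0]]' --travel '[[0,0,-1],[0,0,-0.8],[0,0,0],[0,0,0]]' --claw '[-0.2,-0.2,-0.2,-0.2]'

```text
time_s: 10.65
eef_pos: [0.4344, 0.168, 0.2392]
ee_rot: [180.0, 0.1, -172.4]
force: [0.3, -0.2, -0.4]
opening: 0.0308
```

Run:
```python
from h import *
from rig import robot
go(pr(-.0,0,.2),190)
c=robot.camera("top");np.savez("t6.npz",**c)
cv2.imwrite("pics/t6.png",cv2.resize(c["frame"][220:340,290:410,::-1],None,fx=5,fy=5,interpolation=cv2.INTER_CUBIC))
s=robot.camera("scene");np.savez("s6.npz",**s)
cv2.imwrite("pics/s6.png",cv2.resize(s["frame"][250:390,240:390,::-1],None,fx=4,fy=4,interpolation=cv2.INTER_CUBIC))
```

```text
t 10.65 pos [0.4344 0.168  0.2392] rot [ 1.800e+02  1.000e-01 -1.724e+02] J [-54.1  -5.4  25.9 106.2   2.4  78.6  68.8] F [ 0.3 -0.2 -0.4] M [ 0.06  0.06 -0.04] open 0.0308
travel units(tool) [-2.89 -0.84  0.79] rot units [ 0.    0.01 -0.3 ] travel in target axes [-2.85 -0.96  0.78]
```

View pics/t6.png

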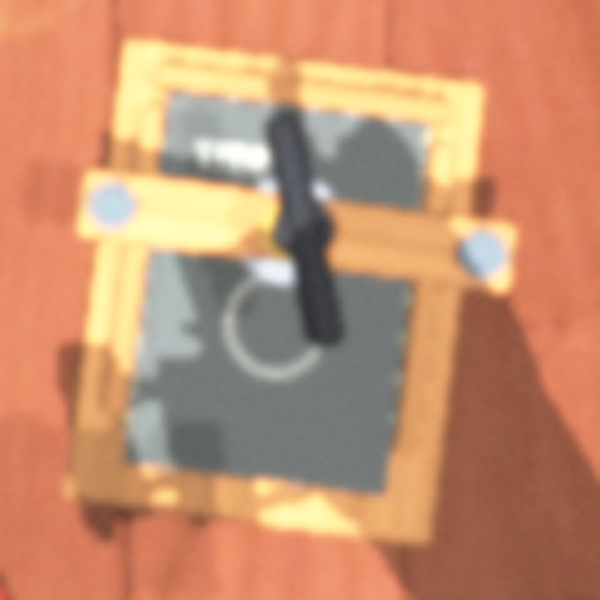

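View pics/s6.png

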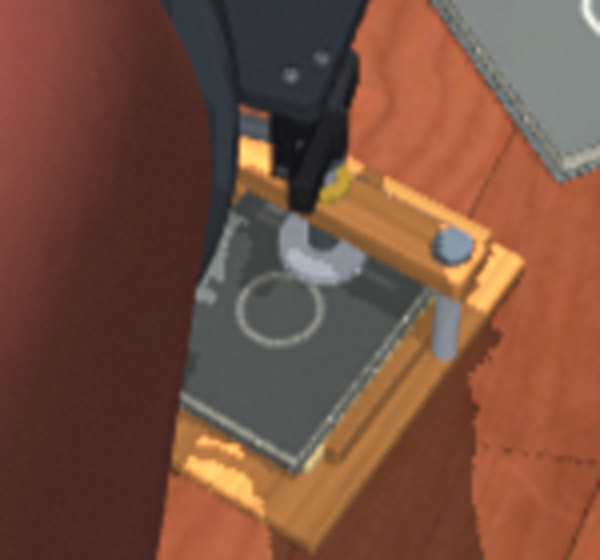

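The top view shows the book fully inside, with its near edge from (127,463) to (385,493) in the crop and its far edge against the stop. Working out its offset.

Run:
```python
from h import *
t=load("t6.npz")
def xp(p): q=p-O; return np.round([q[0]*np.cos(PY)+q[1]*np.sin(PY),-q[0]*np.sin(PY)+q[1]*np.cos(PY)],4)
for u,v in((127,463),(385,493),(165,95),(427,123)): print(xp(pz(t,290+u/5,220+v/5,.036)))
print("T ends",[np.round(pz(t,290+u/5,220+v/5,.142),4) for u,v in((285,112),(328,340))])
e=[pz(t,290+u/5,220+v/5,.142) for u,v in((285,112),(325,345))]; d=e[0]-e[1]; print(np.degrees(np.arctan2(d[1],d[0])),(e[0]+e[1])/2,np.linalg.norm(d))
P=cloud(t);q=P[225:345,290:410].reshape(-1,3); m=(q[:,2]>.133)&(q[:,2]<.16); q=q[m]; 
print(np.median(q[:,2]), [ (a, np.median(q[abs(q[:,0]-a)<.004][:,1]).round(4), np.median(q[abs(q[:,0]-a)<.004][:,2]).round(4)) for a in(.548,.555,.563,.583,.603,.612,.619)])
```

```text
[-0.101   0.0505]
[-0.0995 -0.0522]
[0.0459 0.0539]
[ 0.048  -0.0513]
T ends [array([0.6237, 0.1509, 0.142 ]), array([0.543 , 0.1377, 0.142 ])]
8.345977891474087 [0.58248289 0.1448788  0.142     ] 0.08322943232613791
0.14188769367223303 [(0.548, np.float64(0.1403), np.float64(0.1419)), (0.555, np.float64(0.1403), np.float64(0.142)), (0.563, np.float64(0.1436), np.float64(0.1422)), (0.583, np.float64(0.1466), np.float64(0.1412)), (0.603, np.float64(0.1497), np.float64(0.142)), (0.612, np.float64(0.1513), np.float64(0.1422)), (0.619, np.float64(0.1526), np.float64(0.1423))]
```

Call:
servo_tool --rot '[[0,0,-0.25],[0,0,0],[0,0,0],[0,0,0],[0,0,0]]' --travel '[[-0.71,-0.23,0],[-0.71,-0.24,0],[-0.71,-0.24,0],[-0.7,-0.24,0],[0,0,0]]' --claw '[-0.2,-0.2,-0.2,-0.2,-0.2]'

```text
time_s: 11.38
eef_pos: [0.5829, 0.1422, 0.2373]
ee_rot: [-179.8, -0.1, -170.6]
force: [-1.3, -0.4, 0.0]
opening: 0.035
```

Run:
```python
from h import *
go(pr(-.0,0,.1),189.5)
```

```text
t 11.38 pos [0.5829 0.1422 0.2373] rot [-1.798e+02 -1.000e-01 -1.706e+02] J [-46.3  13.5  34.1  89.5  -7.5  79.5  87.8] F [-1.3 -0.4  0. ] M [0.05 0.   0.  ] open 0.035
travel units(tool) [-0.02  0.07  2.75] rot units [-0.02 -0.01 -0.02] travel in target axes [-0.01  0.06  2.75]
```

Call:
servo_tool --rot '[[0,0,0],[0,0,0],[0,0,0],[0,0,0],[0,0,0]]' --travel '[[-0.01,0.06,0.8],[0,0,0.6],[0,0,0.5],[0,0,0.3],[0,0,0]]' --claw '[-0.2,-0.2,-0.2,-0.2,-0.2]'

```text
time_s: 12.0
eef_pos: [0.5807, 0.1467, 0.1283]
ee_rot: [-180.0, -0.1, -170.4]
force: [0.0, -0.0, 0.5]
opening: 0.0349
```

Run:
```python
from h import *
from rig import robot
go(pr(-.0,0,.1),189.5)
s=robot.camera("scene");np.savez("s7.npz",**s)
cv2.imwrite("pics/s7.png",cv2.resize(s["frame"][230:350,260:390,::-1],None,fx=5,fy=5,interpolation=cv2.INTER_CUBIC))
```

```text
t 12.0 pos [0.5807 0.1467 0.1283] rot [-1.800e+02 -1.000e-01 -1.704e+02] J [-45.4  17.7  32.8  97.9 -10.2  67.5  89.8] F [ 0.  -0.   0.5] M [ 0.03  0.04 -0.03] open 0.0349
travel units(tool) [-0.04 -0.03  0.57] rot units [-0.   -0.01  0.02] travel in target axes [-0.04 -0.03  0.57]
```

View pics/s7.png

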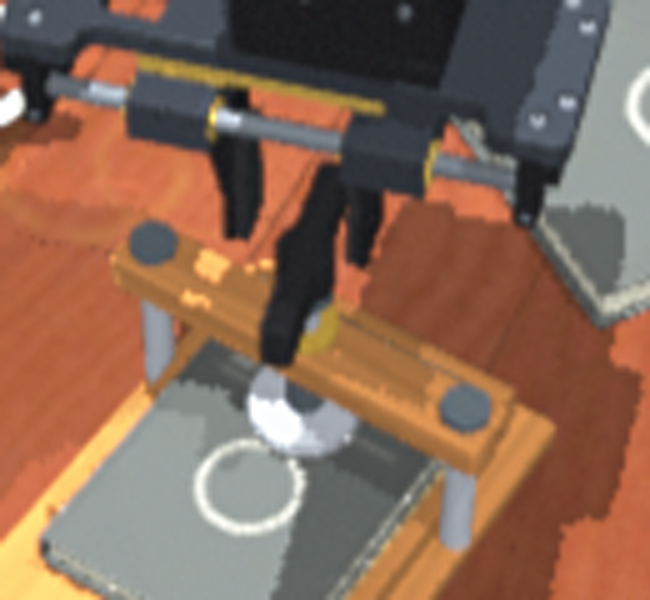

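The fingers straddle the bar, at about (240,230) and (362,250) in the crop with the bar between them. Going down and closing.

Call:
servo_tool --rot '[[0,0,0],[0,0,0],[0,0,0],[0,0,0],[0,0,0]]' --travel '[[-0.04,-0.03,0.3],[0,0,0.26],[0,0,0],[0,0,0],[0,0,0]]' --claw '[-0.2,-0.2,-1,-1,-1]'

```text
time_s: 12.68
eef_pos: [0.584, 0.1471, 0.1015]
ee_rot: [179.9, 0.0, -170.3]
force: [-0.2, 6.4, -0.9]
opening: 0.0126
```

Run:
```python
from h import *
from rig import robot
go(pr(-.0,0,.1),189.5)
s=robot.camera("scene");np.savez("s8.npz",**s)
cv2.imwrite("pics/s8.png",cv2.resize(s["frame"][230:350,260:390,::-1],None,fx=5,fy=5,interpolation=cv2.INTER_CUBIC))
```

```text
t 12.68 pos [0.584  0.1471 0.1015] rot [ 179.9    0.  -170.3] J [-44.7  19.4  32.4  99.3 -11.5  64.6  90.9] F [-0.2  6.4 -0.9] M [ 0.79 -0.06  0.07] open 0.0126
travel units(tool) [ 0.02 -0.03  0.03] rot units [0.01 0.   0.02] travel in target axes [ 0.02 -0.03  0.03]
```

View pics/s8.png

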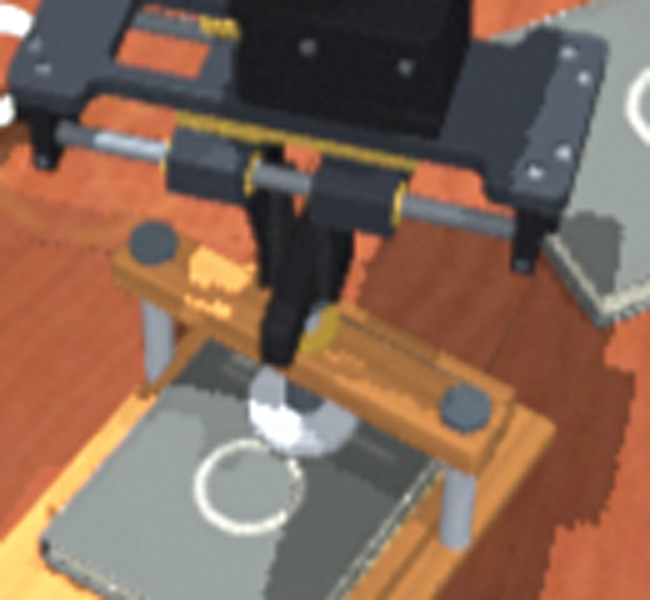

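Gripped with a 12.6 mm opening. I'll shift a little towards +y to relieve the side load, then start turning clockwise (positive about tool z).

Call:
servo_tool --rot '[[0,0,0],[0,0,0],[0,0,0]]' --travel '[[0,0.03,0],[0,0,0],[0,0,0]]' --claw '[-1,-1,-1]'

```text
time_s: 13.1
eef_pos: [0.584, 0.1471, 0.1014]
ee_rot: [180.0, 0.0, -170.3]
force: [-0.1, 1.9, 3.5]
opening: 0.0126
```

Run:
```python
from h import *
go(pr(-.0,0,.1),189.5)
```

```text
t 13.1 pos [0.584  0.1471 0.1014] rot [ 180.     0.  -170.3] J [-44.8  19.4  32.4  99.2 -11.4  64.6  90.7] F [-0.1  1.9  3.5] M [0.39 0.06 0.04] open 0.0126
travel units(tool) [ 0.02 -0.03  0.03] rot units [0.   0.   0.02] travel in target axes [ 0.02 -0.03  0.03]
```

Call:
servo_tool --rot '[[0,0,1],[0,0,1]]' --travel '[[0,0,0.006],[0,0,0.006]]' --claw '[-1,-1]'

```text
time_s: 13.35
eef_pos: [0.584, 0.1468, 0.1009]
ee_rot: [180.0, 0.0, 173.4]
force: [-0.2, 0.7, 2.8]
opening: 0.0128
```

Run:
```python
from h import *
go(pr(-.0,0,.1),189.5)
```

```text
t 13.35 pos [0.584  0.1468 0.1009] rot [180.    0.  173.4] J [-47.   19.9  35.3  99.4 -12.6  64.6  75.5] F [-0.2  0.7  2.8] M [0.14 0.1  0.03] open 0.0128
travel units(tool) [ 0.02 -0.03  0.02] rot units [ 0.    0.   -2.02] travel in target axes [ 0.02 -0.02  0.02]
```

Call:
servo_tool --rot '[[0,0,1],[0,0,1]]' --travel '[[0,0,0.006],[0,0,0.006]]' --claw '[-1,-1]'

```text
time_s: 13.6
eef_pos: [0.5839, 0.1465, 0.1003]
ee_rot: [180.0, 0.0, 157.4]
force: [-0.8, -0.5, 4.1]
opening: 0.0128
```

```bash
cat > r.py <<'E'
from rig import robot
import numpy as np
s=robot.sense();print(round(s["time_s"],2),"yaw",round(s["ee_rot"][2],1),"pos",np.round(s["eef_pos"],4),"F",np.round(s["force"],1),"M",np.round(s["moment"],3),"J7",round(s["joint_pos"][6],1),"tau7",np.round(s["effort"][[0,6]],3))
E
python3 r.py
```

```text
13.6 yaw 157.4 pos [0.5839 0.1465 0.1003] F [-0.8 -0.5  4.1] M [-0.036  0.259  0.066] J7 60.6 tau7 [1.406 2.122]
```

Call:
servo_tool --rot '[[0,0,1],[0,0,1]]' --travel '[[0,0,0.006],[0,0,0.006]]' --claw '[-1,-1]'

```text
time_s: 13.85
eef_pos: [0.5838, 0.1463, 0.0997]
ee_rot: [-180.0, 0.0, 141.4]
force: [-1.3, -0.0, 5.1]
opening: 0.0131
```

```bash
python3 r.py
```

```text
13.85 yaw 141.4 pos [0.5838 0.1463 0.0997] F [-1.3 -0.   5.1] M [-0.2    0.49   0.037] J7 45.8 tau7 [1.154 2.106]
```

Call:
servo_tool --rot '[[0,0,1],[0,0,1]]' --travel '[[0,0,0.006],[0,0,0.006]]' --claw '[-1,-1]'

```text
time_s: 14.1
eef_pos: [0.5836, 0.1461, 0.0992]
ee_rot: [-180.0, 0.0, 125.4]
force: [-3.5, -1.5, 6.1]
opening: 0.0123
```

```bash
python3 r.py
```

```text
14.1 yaw 125.4 pos [0.5836 0.1461 0.0992] F [-3.5 -1.5  6.1] M [-0.338  0.812  0.072] J7 31.1 tau7 [1.02  2.089]
```

Call:
servo_tool --rot '[[0,0,1],[0,0,1]]' --travel '[[0.005,-0.02,0],[0,0,0]]' --claw '[-1,-1]'

```text
time_s: 14.35
eef_pos: [0.5833, 0.146, 0.0987]
ee_rot: [179.9, 0.1, 109.4]
force: [3.1, -0.2, -4.6]
opening: 0.0124
```

```bash
python3 r.py
```

```text
14.35 yaw 109.4 pos [0.5833 0.146  0.0987] F [ 3.1 -0.2 -4.6] M [-0.113 -0.708  0.059] J7 16.5 tau7 [0.81  2.052]
```

Call:
servo_tool --rot '[[0,0,1],[0,0,1]]' --travel '[[0,0,0.006],[0,0,0.006]]' --claw '[-1,-1]'

```text
time_s: 14.6
eef_pos: [0.583, 0.1459, 0.0981]
ee_rot: [180.0, 0.0, 93.4]
force: [1.8, -0.7, 0.3]
opening: 0.0129
```

```bash
python3 r.py
```

```text
14.6 yaw 93.4 pos [0.583  0.1459 0.0981] F [ 1.8 -0.7  0.3] M [-0.183 -0.11   0.038] J7 2.1 tau7 [0.926 2.033]
```

Call:
servo_tool --rot '[[0,0,1],[0,0,1]]' --travel '[[0,0,0.005],[0,0,0.005]]' --claw '[-1,-1]'

```text
time_s: 14.85
eef_pos: [0.5827, 0.1459, 0.0976]
ee_rot: [180.0, 0.0, 77.4]
force: [-0.2, -0.2, 1.8]
opening: 0.0132
```

```bash
python3 r.py
```

```text
14.85 yaw 77.4 pos [0.5827 0.1459 0.0976] F [-0.2 -0.2  1.8] M [-0.196  0.162  0.07 ] J7 -12.1 tau7 [1.048 2.001]
```

Call:
servo_tool --rot '[[0,0,1],[0,0,1]]' --travel '[[0,0,0.005],[0,0,0.005]]' --claw '[-1,-1]'

```text
time_s: 15.1
eef_pos: [0.5825, 0.146, 0.0971]
ee_rot: [-180.0, 0.0, 61.4]
force: [-1.1, -0.1, 0.7]
opening: 0.0125
```

```bash
python3 r.py
```

```text
15.1 yaw 61.4 pos [0.5825 0.146  0.0971] F [-1.1 -0.1  0.7] M [-0.186  0.334  0.214] J7 -26.2 tau7 [1.333 1.812]
```

Call:
servo_tool --rot '[[0,0,1],[0,0,1]]' --travel '[[0,0,0.005],[0,0,0.005]]' --claw '[-1,-1]'

```text
time_s: 15.35
eef_pos: [0.5823, 0.1462, 0.0965]
ee_rot: [-180.0, 0.1, 45.4]
force: [-2.4, -0.3, 0.4]
opening: 0.0127
```

```bash
python3 r.py
```

```text
15.35 yaw 45.4 pos [0.5823 0.1462 0.0965] F [-2.4 -0.3  0.4] M [-0.096  0.608  0.225] J7 -40.0 tau7 [1.579 1.772]
```

Call:
servo_tool --rot '[[0,0,1],[0,0,1]]' --travel '[[0,0,0.005],[0,0,0.005]]' --claw '[-1,-1]'

```text
time_s: 15.6
eef_pos: [0.5821, 0.1464, 0.0959]
ee_rot: [-180.0, 0.1, 29.4]
force: [-2.4, 1.3, -0.2]
opening: 0.0125
```

```bash
python3 r.py
```

```text
15.6 yaw 29.4 pos [0.5821 0.1464 0.0959] F [-2.4  1.3 -0.2] M [0.006 0.746 0.293] J7 -53.6 tau7 [1.845 1.735]
```

The moment jumped from 0.07 to 0.21 N m between yaw 77 and 61, and the joint 7 torque shows the same jump. The jump was already complete by 61, so contact is at about yaw 73. The quarter turn should end near yaw -16, which is 45° from here.

Call:
servo_tool --rot '[[0,0,1],[0,0,1],[0,0,1]]' --travel '[[0,0,0.005],[0,0,0.005],[0,0,0.005]]' --claw '[-1,-1,-1]'

```text
time_s: 15.98
eef_pos: [0.5819, 0.1468, 0.0951]
ee_rot: [-180.0, 0.1, 5.4]
force: [-3.4, 2.3, 0.7]
opening: 0.0128
```

```bash
python3 r.py
```

```text
15.97 yaw 5.4 pos [0.5819 0.1468 0.0951] F [-3.4  2.3  0.7] M [0.278 0.774 0.248] J7 -73.9 tau7 [2.227 1.695]
```

Call:
servo_tool --rot '[[0,0,1],[0,0,1],[0,0,0.6]]' --travel '[[0,0,0.005],[0,0,0.005],[0,0,0.003]]' --claw '[-1,-1,-1]'

```text
time_s: 16.35
eef_pos: [0.582, 0.1471, 0.0944]
ee_rot: [180.0, 0.1, -15.3]
force: [-2.8, 2.6, 2.0]
opening: 0.0127
```

```bash
python3 r.py
python3 - <<'E'
from h import *
from rig import robot
c=robot.camera("scene");np.savez("s9.npz",**c)
cv2.imwrite("pics/s9.png",cv2.resize(c["frame"][230:350,260:390,::-1],None,fx=5,fy=5,interpolation=cv2.INTER_CUBIC))
E
```

```text
16.35 yaw -15.3 pos [0.582  0.1471 0.0944] F [-2.8  2.6  2. ] M [0.612 0.885 0.283] J7 -91.8 tau7 [2.409 0.544]
```

View pics/s9.png

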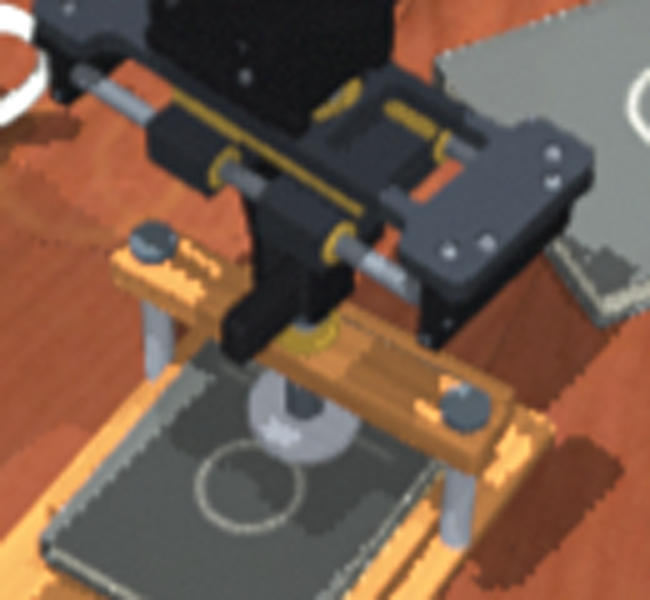

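The foot, at (305,415) in the crop, rests on the book, and the bar has followed the tool. Releasing and lifting straight up.

Call:
servo_tool --rot '[[0,0,0],[0,0,0],[0,0,0],[0,0,0],[0,0,0]]' --travel '[[0,0,0],[0,0,0],[0,0,0],[0,0,0],[0,0,-0.2]]' --claw '[-0.2,-0.2,-0.2,-0.2,-0.2]'

```text
time_s: 17.02
eef_pos: [0.5823, 0.1465, 0.1045]
ee_rot: [180.0, 0.0, -15.1]
force: [0.7, 0.2, -0.6]
opening: 0.0347
```

Call:
servo_tool --rot '[[0,0,0],[0,0,0],[0,0,0],[0,0,0],[0,0,0]]' --travel '[[0,0,-0.4],[0,0,-0.6],[0,0,-0.8],[0,0,-0.8],[0,0,0]]' --claw '[-0.2,-0.2,-0.2,-0.2,-0.2]'

```text
time_s: 17.65
eef_pos: [0.5846, 0.1459, 0.2391]
ee_rot: [-179.8, -0.3, -15.2]
force: [0.4, -0.4, 0.1]
opening: 0.0346
```

Call:
servo_tool --rot '[[0,0,0],[0,0,0],[0,0,0],[0,0,0],[0,0,0]]' --travel '[[-0.6,0,0],[-0.8,0,0],[-0.8,0,0],[0,0,0],[0,0,0]]' --claw '[-0.2,-0.2,-0.2,-0.2,-0.2]'

```text
time_s: 18.27
eef_pos: [0.4878, 0.1709, 0.2386]
ee_rot: [179.9, 0.2, -15.3]
force: [-0.5, 0.2, 0.7]
opening: 0.0349
```

```bash
python3 r.py
python3 - <<'E'
from h import *
from rig import robot
c=robot.camera("top");np.savez("t10.npz",**c)
cv2.imwrite("pics/t10.png",c["frame"][:,:,::-1])
cv2.imwrite("pics/t10c.png",cv2.resize(c["frame"][220:340,290:410,::-1],None,fx=5,fy=5,interpolation=cv2.INTER_CUBIC))
E
```

```text
18.27 yaw -15.3 pos [0.4878 0.1709 0.2386] F [-0.5  0.2  0.7] M [-0.032  0.195  0.004] J7 -125.3 tau7 [-0.827 -0.138]
```

View pics/t10.png

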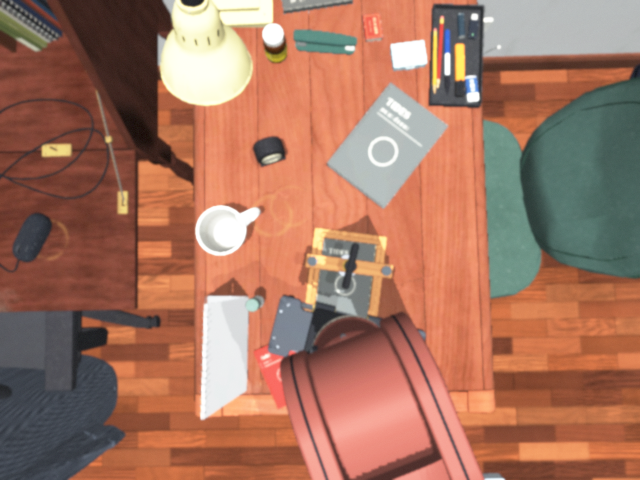

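View pics/t10c.png

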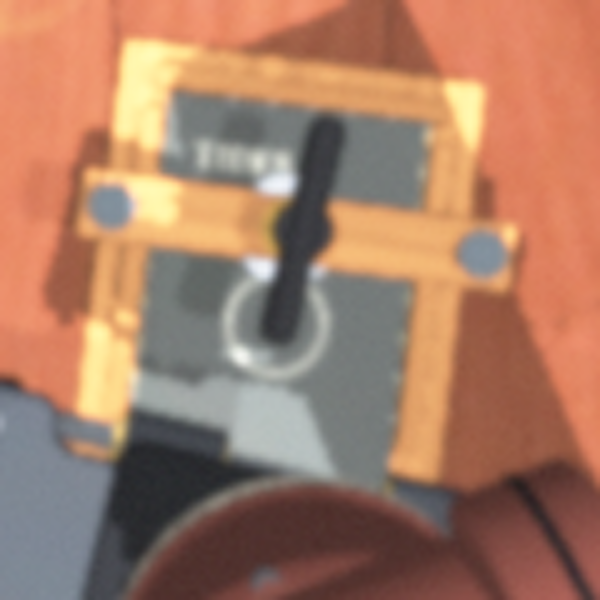

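In the top view the bar stands at about -13°, from (325,125) to (278,335) in the crop. The book is still against the stop, and the mug (222,230) and glue stick (255,303) have not moved. The gripper is clear of everything.

```bash
python3 -c "
from rig import robot
print(robot.sign_off())"
```

```text
the job is handed in; nothing more can be done
None
```

I pushed the book home, tightened the press to about a quarter turn past first contact, let go and handed the job in. The hand-in gives no verdict, so whether it passed is not confirmed.

- **Book:** it met the back stop at about 6 N. The camera puts its near edge 100 mm in front of the screw axis, give or take 1 mm, which is where it should be when home. It had not shifted after tightening.
- **Knob:** the moment jumped from about 0.07 to 0.21 N m between 112° and 128° of turning, as the foot met the book. I stopped roughly 88° past contact (contact is known to about ±5°), within the allowed 40 to 130°. I could not measure the pressing force directly.
- **Final check:** the bar showed at about -13° in the last picture against -15.3° on the tool, which is within reading error. The glue stick and mug had not moved, and the gripper was clear of everything.
- **TCP height disagreed:** the reported TCP height was about 22 mm lower than the fingers really were. Because of this, my first push passed over the book without touching it. I measured the offset with the camera and corrected for it.

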